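Wake, check and zero the colour-mixing scale

TASK

Get the colour-mixing scale ready for weighing with light fingertip pushes only: switch it on by pressing down the raised end of its rocker switch, then press lightly on the middle of the empty pan for about half a second to feel it give, and, once the pan has been let go, press the long zero key down and release it. Never push anywhere on the scale with more than its 2 kg (20 N) limit, and leave the two small round keys alone. Nothing is to be picked up: do not shift the scale or the things standing round it.

Things in the scene. Friction and masses are not known exactly. Their poses are not given: they have to be found in the camera images.
- scale: Bench scale, white case 260 mm deep (x) by 190 mm wide (y), 2.6 kg, loose on rubber feet. Origin: centre of its underside. x from front (keypad) to back (pan), y to the left, z up. Flat front deck 45 mm high, x -130 to -20 mm, the pan behind. Along the deck's front, left to right: rocker switch (y +66 mm), two small round keys (y +22, -14), long zero key (y -62); the display behind them.
- pan: Stainless weighing pan of the scale, flat plate 148 mm (x) by 184 mm (y) by 7 mm. Origin at the centre of its underside, axes as the scale's. Sprung: it starts to sink at about 2 N and reaches its stop, 4 mm down, at about 12 N; it comes back up when let go.
- pan_middle (a point): Middle of the pan's upper face, 62 mm above the bench. A press counts within 45 mm of it.
- power_switch (a joint): Grey rocker switch, paddle 30 mm along the scale's x, 22 mm along y, in a black bezel at the left of the deck, hinged at its middle about y. 0 rad = off: far end (pan side) stands up; 0.35 rad = on: far half level, 5 mm over the deck, near end up. Takes about 3 N at the raised end, stays where it is left, so press it right down; on counts beyond 0.24; rigid beyond its stop.
- power_on_end (a point): Tip of the raised far end of the rocker: the middle of its outer upper edge, 13 mm from the hinge line and 55 mm above the bench while off; it sinks about 5 mm when switched on. Moves with the paddle.
- zero_key (a joint): Zero key: long grey rounded key, 18 mm (x) by 34 mm (y), at the right of the deck. Value in m, 0 = up, 0.004 = fully down (5 N, starting at 1.3 N; rigid below that). It counts as pressed beyond 0.0025 and springs back up.
- zero_key_top (a point): Centre of the zero key's upper face, 51 mm above the bench while up. Moves with the key.
- unit_key (a joint): Left one of the two small round keys (14 mm across, top 4 mm above the deck): must not be pressed. Value in m, 0 = up, 0.003 = down.
- unit_key_top (a point): Centre of the upper face of that left round key.
- print_key (a joint): Right one of the two small round keys (14 mm across, top 4 mm above the deck): must not be pressed. Value in m, 0 = up, 0.003 = down.
- print_key_top (a point): Centre of the upper face of that right round key.
- mixing_cup: Empty cream-coloured mixing cup, 90 mm across, 90 mm tall, 60 g, standing near the scale. Origin at the centre of its underside, z up.
- spray_can: White can, 52 mm across, 140 mm tall. Origin at the centre of its underside, z up.
- dye_bottle: Brown dye bottle with a red pointed spout, 60 mm across, 145 mm tall. Origin at the centre of its underside, z up.
- binder_bottle: White bottle with an orange cap, 70 mm across, 170 mm tall. Origin at the centre of its underside, z up.
- block_a: Dark grey abrasive block, 45 x 45 x 35 mm, lying to the right of the scale's front. Origin at the centre of its underside.
- block_b: Dark grey abrasive block, 45 x 45 x 35 mm, lying to the left of the scale's front. Origin at the centre of its underside.
- palette_knife: Palette knife with a wooden handle and a broad steel blade, 200 mm long, lying across in front of the scale. Origin under its middle.

How it is judged:
By the outcome, as a careful person would: the job done as asked, in the order asked, and still so for the second after the job is handed in, with the robot touching nothing.
It also fails if it takes over 51 s, if anything falls off the work surface, if the arm or the gripper's body presses on something with over 40 N, if the wrist force passes 120 N, or if a joint passes its speed limit or range.

ROBOT

A 6-joint arm with a two-finger parallel gripper is mounted at the origin on the work surface. World frame = base frame: x ahead of the robot, y to its left, z up, the work surface at z = 0. Lengths are in m, angles in rad, forces in N, time in s.
With the tool pointing down it reaches from about 0.225 to 0.875 m from the base axis. Payload 3.4 kg.
Tool frame: the origin (TCP) lies where the fingers leave the gripper's body, on its centre line; the fingertips stand 73 mm ahead of it and the grasp point (between the pads) lies 54 mm ahead of it (manip.pinch_z is the distance from the TCP to the grasp point, in m); z points along the fingers, y is the line along which they close (so a half turn about z gives the same grasp; the last joint's range is limited). The gripper opens to 85 mm and grips with 20 to 120 N. Pads are 22 mm wide; open, the fingers measure 114 mm over their backs; the gripper's body (76 mm by 85 mm) begins 54 mm behind the grasp point. The pads swing forward as they close: fully open they stand 13 mm farther back than shut.
Start: joints at [1.118, 0.276, 1.505, -0, 1.361, -0.121], TCP at [0.187, 0.544, 0.304] pointing down, gripper open.
Joint ranges: [-2.89, 2.89], [-0.75, 2.08], [0.22, 2.7], [-1.18, 4.32], [0.11, 2.71], [-2.7, 2.7]. Speed limits (rad/s): [2.57, 2.57, 3.14, 3.14, 3.14, 3.14].

INTERFACE

Orientations are given as a unit quaternion [w, x, y, z].
In Python, from rig import readout, imaging, manip gives the robot as it stands. The module is installed in compiled form; this text tells all that it offers.
- The arm moves only by the tool servo_tool, never from a script. Its argument "moves" is a list of rows, each an object with "dp": the shift along the tool's x, y, z in units of 0.2 m (1.0 is 0.2 m), a list of three; "delta_rot": the turn, a rotation vector about the tool's x, y, z in units of 0.1 rad (1.0 is 0.1 rad), a list of three; "fingers": the opening, from 0 (shut) to 1 (fully open). In form: [{"dp": [dx, dy, dz], "delta_rot": [wx, wy, wz], "fingers": fingers}, ...]. A call has 1 to 5 rows; each row shifts and turns the commanded pose from where the row before left it, along the tool's axes as they then stand; what a row does not reach is not made up. A row lasts 1/10 s, in which the tool goes at most 50 mm and 8.59 degrees, less where a joint would pass 70% of its speed; a pose out of reach is approached as far as the arm can. A call with a number of a shift or a turn outside -1 to 1 is refused whole. A call with a gripper value outside its range is refused whole. The fingers move at their own pace and stop on an object; "force" is the grip in N (left out, the last holds). Time passes only in rows, so rows that do not move let the fingers close. It gives the time, the measured TCP pose, the force, the opening and the grip force at its end, in the units of the state.
- readout.get_state(): the state, without advancing time (a new reading comes with each control period).
- imaging.get_image(name): name is "scene" or "side" or "wrist"; returns (picture, depth): 480x640x3 uint8, red, green, blue; 480x640 float32, m along the optical axis (not along the pixel's ray), 0 where there is no reading.
- imaging.calibration(name): a dict with "intrinsics" (3x3 intrinsics, pixels), "dist" ([k1, k2, p1, p2, k3] as OpenCV has them; the pictures are not rectified), "R" (3x3) and "t" (3): a world point X has camera coordinates R X + t; the wrist camera has in their place "hand_eye" (4x4, takes a point from camera to tool coordinates, whose origin is the TCP and whose axes are the flange's). Camera axes: x right, y down, z forward; pixel columns grow to the right and rows downward; lengths in m; the calibration is good to about 2 mm. A picture is of the moment at which its call begins: read the wrist's pose just before it. calibration takes no time and is no camera call.
- manip.sign_off(): hands the job in; it is judged then, once.
The state is a dict: "clock": time; "qpos": joint angles; "qd": joint speeds; "effort": joint torques, N m; "position": TCP position; "ee_rot": TCP orientation; "contact_force": force on the tool from outside, world axes, zero at the start; "moment": the same for the moment, N m; "width": finger opening in m; "gripper_force": force on a finger pad.
Only numpy, scipy, OpenCV 4.12 (cv2) and the standard library are available. Lean on these libraries where they do the work, as an engineer would, in place of code of your own. Each camera call takes 0.05 s, during which the arm holds its last target. There are 200 camera calls.

## Working session

There is one attempt and no reset: what is moved stays moved. The work goes in short steps, Python scripts to look and compute and a tool call to move; the robot and the scene stay as the last step left them, time stands still between calls to the robot, and variables do not carry over. Pictures are saved under pics/ and viewed, at most 10 in all, crops included, and the job is handed in when it is done.

Besides the shell and the picture viewer there is one more tool, called after ">>>" by a JSON object that holds its "method" and its "body", one argument or row to a line. servo_tool: Moves the arm, as the interface text tells. Its arguments: {"type":"object","properties":{"moves":{"type":"array"},"force":{"type":"number"}},"required":["moves"]}

```bash
mkdir -p pics; cat > h.py <<'E'
import numpy as np, cv2
from rig import readout, imaging, manip
from scipy.spatial.transform import Rotation as Ro
def world(cal,dep,u,v,d=None,st=None):
    K=np.array(cal["intrinsics"]);D=np.array(cal["dist"])
    z=d if d else float(np.median([x for x in dep[int(v)-1:int(v)+2,int(u)-1:int(u)+2].ravel() if x>0]))
    n=cv2.undistortPoints(np.array([[[u,v]]],float),K,D)[0,0]
    p=np.array([n[0]*z,n[1]*z,z])
    if st is not None:
        T=np.array(cal["hand_eye"]);p=T[:3,:3]@p+T[:3,3]
        q=st["ee_rot"];return Ro.from_quat([q[1],q[2],q[3],q[0]]).apply(p)+st["position"]
    return np.array(cal["R"]).T@(p-np.array(cal["t"]))
E
python3 - <<'E'
from h import *
for n in("scene","side"):
    st=readout.get_state()
    p,d=imaging.get_image(n);cv2.imwrite(f"pics/{n}0.png",p[:,:,::-1]);np.save(f"pics/{n}0.npy",d)
print({k:np.round(v,3) for k,v in readout.get_state().items()})
E
```

```text
{'clock': np.float64(0.1), 'qpos': array([ 1.118,  0.277,  1.506, -0.   ,  1.361, -0.121]), 'qd': array([-0.   , -0.002, -0.001,  0.002,  0.   ,  0.001]), 'effort': array([ 2.0000e-03, -4.1770e+01, -2.4641e+01, -0.0000e+00,  6.0000e-03,
        0.0000e+00]), 'position': array([0.187, 0.543, 0.303]), 'ee_rot': array([-0.   ,  0.165,  0.986, -0.001]), 'contact_force': array([ 1.079, -0.38 ,  0.532]), 'moment': array([-0.   ,  0.014, -0.025]), 'gripper_force': np.float64(0.0), 'width': np.float64(0.085)}
```

View pics/scene0.png

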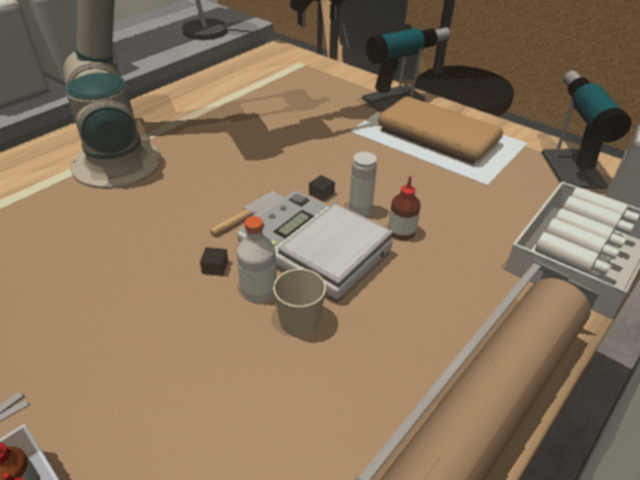

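View pics/side0.png

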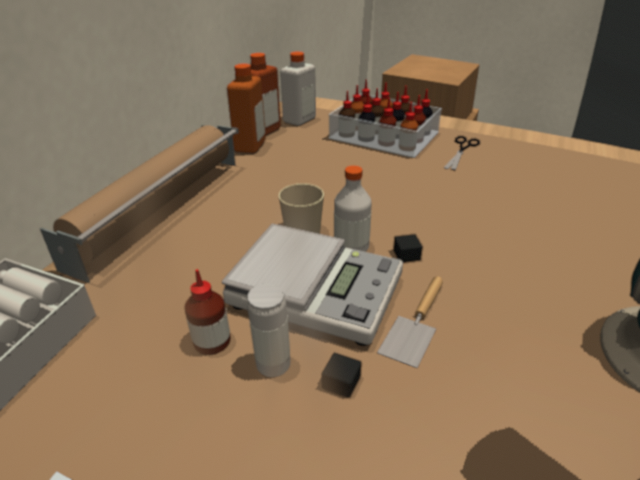

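```bash
python3 - <<'E'
from h import *
c=imaging.calibration("side");d=np.load("pics/side0.npy");p=cv2.imread("pics/side0.png")
for u,v in[(385,265),(377,282),(369,295),(357,313),(287,262),(353,174),(268,300),(407,243),(342,365),(203,290),(300,192)]:
    print(u,v,world(c,d,u,v).round(3))
cv2.imwrite("pics/side0c.png",cv2.resize(p[215:355,220:420],None,fx=4,fy=4,interpolation=cv2.INTER_CUBIC))
print("cam",-np.array(c["R"]).T@c["t"])
E
```

```text
385 265 [0.472 0.018 0.052]
377 282 [0.471 0.062 0.049]
369 295 [0.472 0.099 0.05 ]
357 313 [0.475 0.146 0.051]
287 262 [0.622 0.09  0.064]
353 174 [ 0.565 -0.062  0.168]
268 300 [0.559 0.257 0.14 ]
407 243 [ 0.46  -0.081  0.036]
342 365 [0.462 0.237 0.036]
203 290 [0.669 0.253 0.116]
300 192 [ 0.7   -0.117  0.072]
cam [0.30116495 0.65216481 0.56778085]
```

View pics/side0c.png

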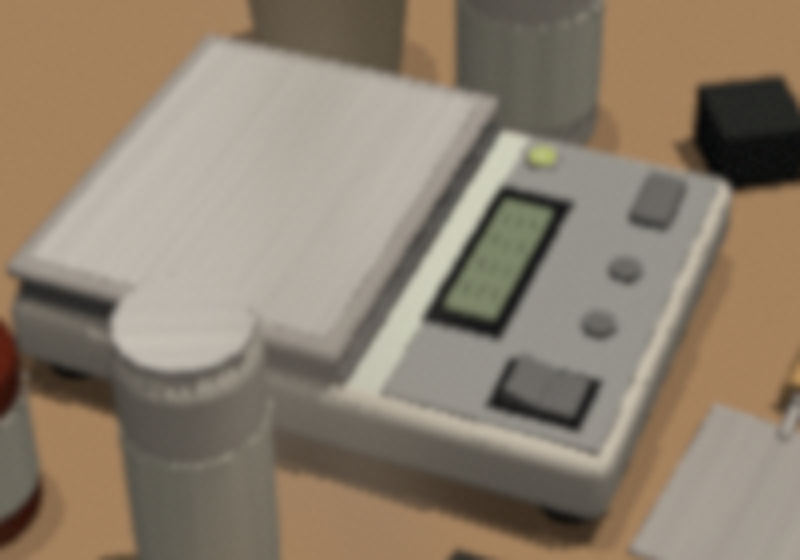

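The crop shows the rocker at about (357,313) in the full picture, with its raised end toward the pan. The round keys are at (369,295) and (377,282), and the zero key is at (385,265). Heights match the spec. I'll align the tool and go above the deck with the fingers shut.

>>> {"method": "servo_tool", "body": {
  "moves": [
    {"dp": [0, 0, -0.05], "delta_rot": [0, 0, -0.83], "fingers": 0},
    {"dp": [0, 0, -0.05], "delta_rot": [0, 0, -0.83], "fingers": 0},
    {"dp": [0, 0, -0.05], "delta_rot": [0, 0, -0.83], "fingers": 0},
    {"dp": [0, 0, 0], "delta_rot": [0, 0, -0.83], "fingers": 0},
    {"dp": [0, 0, 0], "delta_rot": [0, 0, 0], "fingers": 0}
  ]
}}

```text
clock: 0.6
position: [0.1873, 0.5436, 0.3338]
ee_rot: [-0.0, -0.0, 1.0, -0.0]
contact_force: [-0.3, 0.3, 0.2]
width: 0.0126
gripper_force: 0.0
```

>>> {"method": "servo_tool", "body": {
  "moves": [
    {"dp": [-0.1, -0.14, 0], "delta_rot": [0, 0, 0], "fingers": 0},
    {"dp": [-0.1, -0.14, 0], "delta_rot": [0, 0, 0], "fingers": 0},
    {"dp": [-0.1, -0.14, 0], "delta_rot": [0, 0, 0], "fingers": 0},
    {"dp": [-0.1, -0.14, 0], "delta_rot": [0, 0, 0], "fingers": 0},
    {"dp": [-0.1, -0.14, 0], "delta_rot": [0, 0, 0], "fingers": 0}
  ]
}}

```text
clock: 1.1
position: [0.2877, 0.4023, 0.3334]
ee_rot: [-0.0, 0.001, 1.0, -0.0]
contact_force: [0.5, 0.4, 0.9]
width: 0.0001
gripper_force: 0.0
```

>>> {"method": "servo_tool", "body": {
  "moves": [
    {"dp": [-0.1, -0.14, 0], "delta_rot": [0, 0, 0], "fingers": 0},
    {"dp": [-0.1, -0.14, 0], "delta_rot": [0, 0, 0], "fingers": 0},
    {"dp": [-0.1, -0.14, 0], "delta_rot": [0, 0, 0], "fingers": 0},
    {"dp": [-0.1, -0.14, 0], "delta_rot": [0, 0, 0], "fingers": 0},
    {"dp": [-0.1, -0.14, 0], "delta_rot": [0, 0, 0], "fingers": 0}
  ]
}}

```text
clock: 1.6
position: [0.3877, 0.2623, 0.3335]
ee_rot: [-0.0, 0.001, 1.0, -0.0]
contact_force: [-0.0, 0.0, -0.3]
width: 0.0004
gripper_force: 0.0
```

>>> {"method": "servo_tool", "body": {
  "moves": [
    {"dp": [-0.1, -0.14, 0], "delta_rot": [0, 0, 0], "fingers": 0},
    {"dp": [-0.1, -0.14, 0], "delta_rot": [0, 0, 0], "fingers": 0},
    {"dp": [-0.05, -0.14, 0], "delta_rot": [0, 0, 0], "fingers": 0},
    {"dp": [0, -0.1, 0], "delta_rot": [0, 0, 0], "fingers": 0},
    {"dp": [0, 0, 0], "delta_rot": [0, 0, 0], "fingers": 0}
  ]
}}

```text
clock: 2.1
position: [0.4373, 0.1577, 0.3333]
ee_rot: [-0.001, 0.002, 1.0, -0.001]
contact_force: [0.1, 0.3, 0.2]
width: 0.0001
gripper_force: 0.0
```

```bash
python3 - <<'E'
from h import *
import pickle
st=readout.get_state();p,d=imaging.get_image("wrist")
pickle.dump((st,d),open("pics/w1.pkl","wb"));cv2.imwrite("pics/w1.png",p[:,:,::-1])
print({k:np.round(v,4) for k,v in st.items()})
print(np.round(imaging.calibration("wrist")["hand_eye"],3))
E
```

```text
{'clock': np.float64(2.1), 'qpos': array([ 1.9670e-01,  9.2300e-02,  1.6679e+00, -9.0000e-04,  1.3831e+00,
       -1.3690e+00]), 'qd': array([ 0.0426, -0.0002, -0.009 ,  0.0434, -0.008 ,  0.0243]), 'effort': array([-1.05050e+00, -3.06142e+01, -2.48247e+01, -2.84200e-01,
        1.42000e-02, -1.78800e-01]), 'position': array([0.4373, 0.1577, 0.3333]), 'ee_rot': array([-8.0e-04,  2.4e-03,  1.0e+00, -6.0e-04]), 'contact_force': array([0.0821, 0.3335, 0.2062]), 'moment': array([0.0038, 0.0196, 0.0083]), 'gripper_force': np.float64(0.0), 'width': np.float64(0.0001)}
[[ 0.    -0.958 -0.285  0.072]
 [ 1.     0.     0.001  0.001]
 [-0.    -0.285  0.958 -0.069]
 [ 0.     0.     0.     1.   ]]
```

View pics/w1.png

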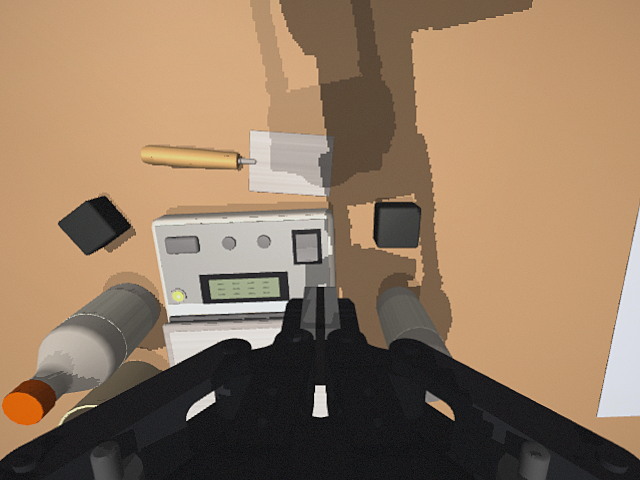

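The wrist picture shows the zero key at (182,244), the round keys at (229,243) and (264,241), and the rocker bezel from (292,231) to (322,263). The deck is nearly square to the base.

```bash
python3 - <<'E'
from h import *
import pickle
st,d=pickle.load(open("pics/w1.pkl","rb"));c=imaging.calibration("wrist")
for n,u,v in[("zero",182,244),("print",229,243),("unit",264,241),("rock",307,246),("rockfar",307,259),("rocknear",306,234),("deckL",160,300),("deckcornerNR",154,222),("cornerNL",331,213),("bind",62,365),("can",395,290)]:
    print(n,world(c,d,u,v,st=st).round(4))
p=cv2.imread("pics/w1.png")
cv2.imwrite("pics/w1c.png",cv2.resize(p[200:320,140:340],None,fx=4,fy=4,interpolation=cv2.INTER_CUBIC))
# height profile along rocker centre column, side-cam based scale pose
for v in range(226,272,3): print(v,world(c,d,307,v,st=st).round(4))
cs=imaging.calibration("side");ds=np.load("pics/side0.npy")
for n,x,y in[("panA",215,45),("panB",490,100),("panC",335,352),("panD",22,265)]: print(n,world(cs,ds,220+x/4,215+y/4,).round(4))
E
```

```text
zero [0.4741 0.0179 0.0501]
print [0.4739 0.0652 0.048 ]
unit [0.4718 0.1012 0.0484]
rock [0.477  0.145  0.0497]
rockfar [0.4898 0.145  0.0532]
rocknear [0.4644 0.1442 0.0492]
deckL [ 5.611e-01 -3.720e-02 -4.000e-04]
deckcornerNR [ 0.4532 -0.0118  0.041 ]
cornerNL [0.4467 0.1699 0.0312]
bind [ 0.5577 -0.065   0.1324]
can [0.5436 0.2459 0.0116]
226 [0.457  0.1452 0.0455]
229 [0.4601 0.1451 0.0457]
232 [0.4632 0.1451 0.0458]
235 [0.4655 0.1452 0.0491]
238 [0.4686 0.1451 0.0493]
241 [0.4719 0.1451 0.0489]
244 [0.4748 0.1451 0.0497]
247 [0.478 0.145 0.05 ]
250 [0.4811 0.145  0.0502]
253 [0.484  0.145  0.0513]
256 [0.4868 0.145  0.0524]
259 [0.4898 0.145  0.0532]
262 [0.4956 0.1446 0.0462]
265 [0.4995 0.1445 0.0448]
268 [0.5026 0.1445 0.0455]
271 [0.506  0.1445 0.0454]
panA [0.6956 0.0029 0.0629]
panB [ 0.5613 -0.0079  0.0621]
panC [0.5535 0.1676 0.0612]
panD [0.6916 0.1732 0.0619]
```

View pics/w1c.png

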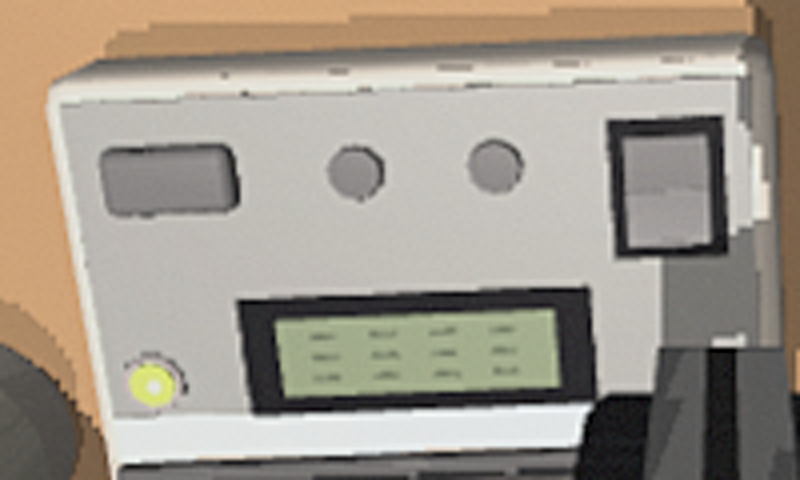

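Rocker hinge is at x≈0.4775, y 0.145, and the raised tip at x≈0.491, z≈0.054. The pan middle is ≈(0.6255, 0.084, 0.062) and the zero key ≈(0.473, 0.018, 0.051). These agree with the stated heights and spacings. Next I go above the raised end.

>>> {"method": "servo_tool", "body": {
  "moves": [
    {"dp": [-0.09, -0.02, 0.1], "delta_rot": [0, 0, 0], "fingers": 0},
    {"dp": [-0.09, -0.02, 0.1], "delta_rot": [0, 0, 0], "fingers": 0},
    {"dp": [-0.09, -0.02, 0.1], "delta_rot": [0, 0, 0], "fingers": 0},
    {"dp": [0, 0, 0.1], "delta_rot": [0, 0, 0], "fingers": 0},
    {"dp": [0, 0, 0.1], "delta_rot": [0, 0, 0], "fingers": 0}
  ]
}}

```text
clock: 2.65
position: [0.4916, 0.1489, 0.2327]
ee_rot: [-0.0, 0.0, 1.0, 0.0]
contact_force: [-0.1, 0.8, 0.1]
width: 0.0003
gripper_force: 0.0
```

>>> {"method": "servo_tool", "body": {
  "moves": [
    {"dp": [0, 0, 0.1], "delta_rot": [0, 0, 0], "fingers": 0},
    {"dp": [0, 0, 0.1], "delta_rot": [0, 0, 0], "fingers": 0},
    {"dp": [0, 0, 0.1], "delta_rot": [0, 0, 0], "fingers": 0},
    {"dp": [0, 0, 0.1], "delta_rot": [0, 0, 0], "fingers": 0},
    {"dp": [0, 0, 0.05], "delta_rot": [0, 0, 0], "fingers": 0}
  ]
}}

```text
clock: 3.15
position: [0.4902, 0.1488, 0.1422]
ee_rot: [-0.002, -0.0, 1.0, 0.0]
contact_force: [-0.3, 0.4, -0.2]
width: -0.0001
gripper_force: 0.0
```

>>> {"method": "servo_tool", "body": {
  "moves": [
    {"dp": [0, 0, 0], "delta_rot": [0, 0, 0], "fingers": 0},
    {"dp": [0, 0, 0], "delta_rot": [0, 0, 0], "fingers": 0}
  ]
}}

```text
clock: 3.35
position: [0.4917, 0.1483, 0.1443]
ee_rot: [0.0, -0.0, 1.0, 0.0]
contact_force: [0.2, 0.4, 1.2]
width: -0.0002
gripper_force: 0.0
```

>>> {"method": "servo_tool", "body": {
  "moves": [
    {"dp": [0, -0.015, 0.02], "delta_rot": [0, 0, 0], "fingers": 0},
    {"dp": [0, 0, 0.02], "delta_rot": [0, 0, 0], "fingers": 0},
    {"dp": [0, 0, 0.02], "delta_rot": [0, 0, 0], "fingers": 0},
    {"dp": [0, 0, 0.01], "delta_rot": [0, 0, 0], "fingers": 0},
    {"dp": [0, 0, 0], "delta_rot": [0, 0, 0], "fingers": 0}
  ]
}}

```text
clock: 3.85
position: [0.4912, 0.1446, 0.1296]
ee_rot: [-0.0, 0.0, 1.0, 0.0]
contact_force: [0.4, 0.5, 0.5]
width: 0.0001
gripper_force: 0.0
```

>>> {"method": "servo_tool", "body": {
  "moves": [
    {"dp": [0, 0, 0.005], "delta_rot": [0, 0, 0], "fingers": 0},
    {"dp": [0, 0, 0.005], "delta_rot": [0, 0, 0], "fingers": 0},
    {"dp": [0, 0, 0.005], "delta_rot": [0, 0, 0], "fingers": 0},
    {"dp": [0, 0, 0.005], "delta_rot": [0, 0, 0], "fingers": 0}
  ]
}}

```text
clock: 4.25
position: [0.492, 0.1448, 0.1263]
ee_rot: [0.001, -0.0, 1.0, 0.0]
contact_force: [1.0, 0.6, 4.3]
width: 0.0001
gripper_force: 1.6
```

>>> {"method": "servo_tool", "body": {
  "moves": [
    {"dp": [0, 0, 0.005], "delta_rot": [0, 0, 0], "fingers": 0},
    {"dp": [0, 0, 0], "delta_rot": [0, 0, 0], "fingers": 0}
  ]
}}

```text
clock: 4.45
position: [0.4924, 0.1448, 0.1253]
ee_rot: [0.001, -0.0, 1.0, 0.0]
contact_force: [2.2, -0.6, 1.9]
width: -0.0004
gripper_force: 1.4
```

>>> {"method": "servo_tool", "body": {
  "moves": [
    {"dp": [0, 0, 0.004], "delta_rot": [0, 0, 0], "fingers": 0},
    {"dp": [0, 0, 0], "delta_rot": [0, 0, 0], "fingers": 0}
  ]
}}

```text
clock: 4.65
position: [0.4925, 0.1448, 0.1246]
ee_rot: [0.001, -0.0, 1.0, 0.0]
contact_force: [2.4, 0.1, 3.1]
width: 0.0002
gripper_force: 1.8
```

>>> {"method": "servo_tool", "body": {
  "moves": [
    {"dp": [0, 0, 0.004], "delta_rot": [0, 0, 0], "fingers": 0},
    {"dp": [0, 0, 0], "delta_rot": [0, 0, 0], "fingers": 0}
  ]
}}

```text
clock: 4.85
position: [0.4917, 0.1448, 0.1234]
ee_rot: [0.0, -0.0, 1.0, 0.0]
contact_force: [2.7, -0.6, 3.5]
width: -0.0001
gripper_force: 1.7
```

>>> {"method": "servo_tool", "body": {
  "moves": [
    {"dp": [0, 0, 0.003], "delta_rot": [0, 0, 0], "fingers": 0},
    {"dp": [0, 0, 0], "delta_rot": [0, 0, 0], "fingers": 0}
  ]
}}

```text
clock: 5.05
position: [0.4915, 0.1448, 0.1227]
ee_rot: [0.0, -0.0, 1.0, 0.0]
contact_force: [3.2, 0.6, 3.4]
width: -0.0002
gripper_force: 1.8
```

>>> {"method": "servo_tool", "body": {
  "moves": [
    {"dp": [0, 0, 0.003], "delta_rot": [0, 0, 0], "fingers": 0},
    {"dp": [0, 0, 0], "delta_rot": [0, 0, 0], "fingers": 0}
  ]
}}

```text
clock: 5.25
position: [0.4915, 0.1448, 0.1225]
ee_rot: [0.0, -0.0, 1.0, 0.0]
contact_force: [1.7, 1.4, 6.6]
width: 0.0003
gripper_force: 3.6
```

>>> {"method": "servo_tool", "body": {
  "moves": [
    {"dp": [0, 0, 0.002], "delta_rot": [0, 0, 0], "fingers": 0},
    {"dp": [0, 0, 0], "delta_rot": [0, 0, 0], "fingers": 0}
  ]
}}

```text
clock: 5.45
position: [0.4915, 0.1448, 0.1225]
ee_rot: [0.0, -0.0, 1.0, 0.0]
contact_force: [0.7, 0.2, 10.5]
width: 0.0001
gripper_force: 4.9
```

>>> {"method": "servo_tool", "body": {
  "moves": [
    {"dp": [0, 0, -0.02], "delta_rot": [0, 0, 0], "fingers": 0},
    {"dp": [0, 0, -0.05], "delta_rot": [0, 0, 0], "fingers": 0},
    {"dp": [0, 0, -0.1], "delta_rot": [0, 0, 0], "fingers": 0},
    {"dp": [0, 0, -0.1], "delta_rot": [0, 0, 0], "fingers": 0},
    {"dp": [0, 0, 0], "delta_rot": [0, 0, 0], "fingers": 0}
  ]
}}

```text
clock: 5.95
position: [0.4919, 0.1449, 0.1777]
ee_rot: [0.001, -0.0, 1.0, 0.0]
contact_force: [-0.3, 0.7, -0.6]
width: -0.0001
gripper_force: 0.0
```

>>> {"method": "servo_tool", "body": {
  "moves": [
    {"dp": [0, 0, -0.1], "delta_rot": [0, 0, 0], "fingers": 0},
    {"dp": [0, 0, -0.1], "delta_rot": [0, 0, 0], "fingers": 0},
    {"dp": [0, 0, -0.1], "delta_rot": [0, 0, 0], "fingers": 0},
    {"dp": [0, 0, 0], "delta_rot": [0, 0, 0], "fingers": 0},
    {"dp": [0, 0, 0], "delta_rot": [0, 0, 0], "fingers": 0}
  ]
}}

```text
clock: 6.45
position: [0.4906, 0.1446, 0.2348]
ee_rot: [-0.001, -0.0, 1.0, -0.0]
contact_force: [0.1, 0.1, 0.2]
width: -0.0004
gripper_force: 0.0
```

```bash
python3 - <<'E'
from h import *
st=readout.get_state();p,d=imaging.get_image("wrist");ps,ds=imaging.get_image("side")
print(st["position"].round(4))
c=imaging.calibration("wrist")
a=cv2.resize(p[90:270,180:380,::-1],(400,360));b=cv2.resize(ps[295:335,330:380,::-1],(400,320))
b=cv2.copyMakeBorder(b,0,40,0,0,cv2.BORDER_CONSTANT)
cv2.imwrite("pics/sw.png",np.hstack([a,b]))
cs=imaging.calibration("side")
R=np.array(cs["R"]);t=np.array(cs["t"])
for x in(.466,.470,.475,.480,.485,.490):
    u=cv2.projectPoints(np.array([[x,.145,.05]]),cv2.Rodrigues(R)[0],t,np.array(cs["intrinsics"]),np.array(cs["dist"]))[0][0,0]
    print(u.round(1),world(cs,ds,*u.round()).round(4))
E
```

```text
[0.4906 0.1446 0.2348]
[362.5 314.8] [0.4641 0.1485 0.0535]
[360.1 314.1] [0.4687 0.1492 0.0544]
[357.  313.2] [0.4744 0.1466 0.052 ]
[353.9 312.3] [0.48   0.1447 0.0503]
[350.9 311.4] [0.4848 0.145  0.0508]
[347.8 310.4] [0.4899 0.1445 0.0505]
```

View pics/sw.png

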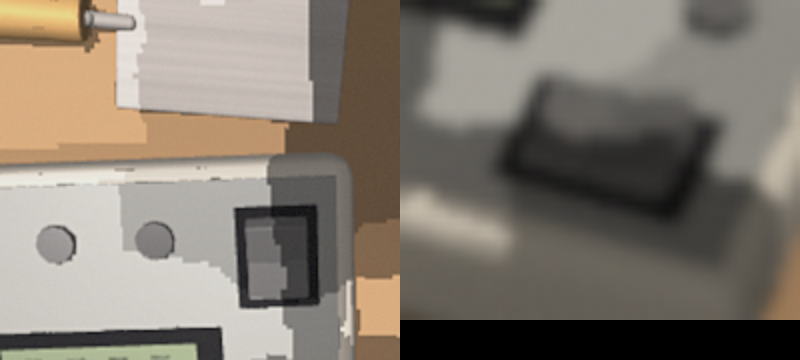

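The far half now lies level at z≈0.0505 and the near end is up at 0.054, so the scale is on. Next is the pan middle.

>>> {"method": "servo_tool", "body": {
  "moves": [
    {"dp": [-0.14, -0.06, 0], "delta_rot": [0, 0, 0], "fingers": 0},
    {"dp": [-0.14, -0.06, 0], "delta_rot": [0, 0, 0], "fingers": 0},
    {"dp": [-0.14, -0.06, 0], "delta_rot": [0, 0, 0], "fingers": 0},
    {"dp": [-0.14, -0.06, 0], "delta_rot": [0, 0, 0], "fingers": 0},
    {"dp": [-0.11, -0.06, 0], "delta_rot": [0, 0, 0], "fingers": 0}
  ]
}}

```text
clock: 7.05
position: [0.6263, 0.0841, 0.2337]
ee_rot: [-0.001, 0.0, 1.0, 0.0]
contact_force: [-0.1, 0.8, -0.5]
width: -0.0002
gripper_force: 0.0
```

>>> {"method": "servo_tool", "body": {
  "moves": [
    {"dp": [0, 0, 0.1], "delta_rot": [0, 0, 0], "fingers": 0},
    {"dp": [0, 0, 0.1], "delta_rot": [0, 0, 0], "fingers": 0},
    {"dp": [0, 0, 0.1], "delta_rot": [0, 0, 0], "fingers": 0},
    {"dp": [0, 0, 0.1], "delta_rot": [0, 0, 0], "fingers": 0},
    {"dp": [0, 0, 0], "delta_rot": [0, 0, 0], "fingers": 0}
  ]
}}

```text
clock: 7.55
position: [0.6226, 0.0846, 0.1512]
ee_rot: [-0.005, -0.0, 1.0, -0.0]
contact_force: [-0.5, 0.5, 0.5]
width: 0.0
gripper_force: 0.0
```

>>> {"method": "servo_tool", "body": {
  "moves": [
    {"dp": [0, 0, 0], "delta_rot": [0, 0, 0], "fingers": 0},
    {"dp": [0, 0, 0], "delta_rot": [0, 0, 0], "fingers": 0}
  ]
}}

```text
clock: 7.75
position: [0.6259, 0.0848, 0.1563]
ee_rot: [0.001, -0.0, 1.0, 0.0]
contact_force: [0.5, -0.3, 0.2]
width: 0.0001
gripper_force: 0.0
```

>>> {"method": "servo_tool", "body": {
  "moves": [
    {"dp": [0, 0, 0.03], "delta_rot": [0, 0, 0], "fingers": 0},
    {"dp": [0, 0, 0.03], "delta_rot": [0, 0, 0], "fingers": 0},
    {"dp": [0, 0, 0.02], "delta_rot": [0, 0, 0], "fingers": 0},
    {"dp": [0, 0, 0.01], "delta_rot": [0, 0, 0], "fingers": 0},
    {"dp": [0, 0, 0], "delta_rot": [0, 0, 0], "fingers": 0}
  ]
}}

```text
clock: 8.25
position: [0.6252, 0.0848, 0.1373]
ee_rot: [-0.0, -0.0, 1.0, 0.0]
contact_force: [-0.1, -0.6, -0.6]
width: 0.0002
gripper_force: 0.0
```

>>> {"method": "servo_tool", "body": {
  "moves": [
    {"dp": [0, 0, 0.005], "delta_rot": [0, 0, 0], "fingers": 0},
    {"dp": [0, 0, 0.005], "delta_rot": [0, 0, 0], "fingers": 0},
    {"dp": [0, 0, 0], "delta_rot": [0, 0, 0], "fingers": 0}
  ]
}}

```text
clock: 8.55
position: [0.6254, 0.0848, 0.1357]
ee_rot: [0.0, -0.0, 1.0, 0.0]
contact_force: [-0.8, -0.3, -1.0]
width: -0.0004
gripper_force: 0.0
```

>>> {"method": "servo_tool", "body": {
  "moves": [
    {"dp": [0, 0, 0.005], "delta_rot": [0, 0, 0], "fingers": 0},
    {"dp": [0, 0, 0.005], "delta_rot": [0, 0, 0], "fingers": 0},
    {"dp": [0, 0, 0], "delta_rot": [0, 0, 0], "fingers": 0}
  ]
}}

```text
clock: 8.85
position: [0.6255, 0.0848, 0.1341]
ee_rot: [0.0, -0.0, 1.0, 0.0]
contact_force: [-1.1, -0.1, 3.9]
width: -0.0001
gripper_force: 1.7
```

>>> {"method": "servo_tool", "body": {
  "moves": [
    {"dp": [0, 0, 0.005], "delta_rot": [0, 0, 0], "fingers": 0},
    {"dp": [0, 0, 0.003], "delta_rot": [0, 0, 0], "fingers": 0},
    {"dp": [0, 0, 0], "delta_rot": [0, 0, 0], "fingers": 0}
  ]
}}

```text
clock: 9.15
position: [0.6255, 0.0848, 0.1329]
ee_rot: [0.0, -0.0, 1.0, 0.0]
contact_force: [-1.9, 0.1, 6.2]
width: -0.0001
gripper_force: 3.3
```

>>> {"method": "servo_tool", "body": {
  "moves": [
    {"dp": [0, 0, 0], "delta_rot": [0, 0, 0], "fingers": 0},
    {"dp": [0, 0, 0], "delta_rot": [0, 0, 0], "fingers": 0},
    {"dp": [0, 0, 0], "delta_rot": [0, 0, 0], "fingers": 0},
    {"dp": [0, 0, 0], "delta_rot": [0, 0, 0], "fingers": 0}
  ]
}}

```text
clock: 9.55
position: [0.6255, 0.0848, 0.1329]
ee_rot: [0.0, -0.0, 1.0, 0.0]
contact_force: [-1.2, -0.6, 6.0]
width: -0.0
gripper_force: 3.2
```

>>> {"method": "servo_tool", "body": {
  "moves": [
    {"dp": [0, 0, -0.02], "delta_rot": [0, 0, 0], "fingers": 0},
    {"dp": [0, 0, -0.06], "delta_rot": [0, 0, 0], "fingers": 0},
    {"dp": [0, 0, -0.12], "delta_rot": [0, 0, 0], "fingers": 0},
    {"dp": [0, 0, -0.12], "delta_rot": [0, 0, 0], "fingers": 0},
    {"dp": [0, 0, -0.08], "delta_rot": [0, 0, 0], "fingers": 0}
  ]
}}

```text
clock: 10.05
position: [0.626, 0.0848, 0.2143]
ee_rot: [0.001, -0.0, 1.0, 0.0]
contact_force: [-0.3, -0.2, 0.6]
width: 0.0
gripper_force: 0.0
```

>>> {"method": "servo_tool", "body": {
  "moves": [
    {"dp": [0.15, 0, 0], "delta_rot": [0, 0, 0], "fingers": 0},
    {"dp": [0.15, 0, 0], "delta_rot": [0, 0, 0], "fingers": 0},
    {"dp": [0.15, 0, 0], "delta_rot": [0, 0, 0], "fingers": 0},
    {"dp": [0.15, 0, 0], "delta_rot": [0, 0, 0], "fingers": 0},
    {"dp": [0.16, 0, 0], "delta_rot": [0, 0, 0], "fingers": 0}
  ]
}}

```text
clock: 10.55
position: [0.4724, 0.0847, 0.2125]
ee_rot: [0.0, -0.0, 1.0, 0.0]
contact_force: [0.1, -0.0, -0.8]
width: 0.0
gripper_force: 0.0
```

>>> {"method": "servo_tool", "body": {
  "moves": [
    {"dp": [0, -0.11, 0], "delta_rot": [0, 0, 0], "fingers": 0},
    {"dp": [0, -0.11, 0], "delta_rot": [0, 0, 0], "fingers": 0},
    {"dp": [0, -0.1, 0], "delta_rot": [0, 0, 0], "fingers": 0},
    {"dp": [0, 0, 0], "delta_rot": [0, 0, 0], "fingers": 0},
    {"dp": [0, 0, 0], "delta_rot": [0, 0, 0], "fingers": 0}
  ]
}}

```text
clock: 11.05
position: [0.4735, 0.0207, 0.2124]
ee_rot: [0.0, 0.001, 1.0, 0.0]
contact_force: [-1.1, 0.2, 0.6]
width: -0.0003
gripper_force: 0.0
```

Tip is at z≈0.139. I bring it down to 0.054, then press in small steps.

>>> {"method": "servo_tool", "body": {
  "moves": [
    {"dp": [0, -0.01, 0.1], "delta_rot": [0, 0, 0], "fingers": 0},
    {"dp": [0, 0, 0.1], "delta_rot": [0, 0, 0], "fingers": 0},
    {"dp": [0, 0, 0.1], "delta_rot": [0, 0, 0], "fingers": 0},
    {"dp": [0, 0, 0.05], "delta_rot": [0, 0, 0], "fingers": 0},
    {"dp": [0, 0, 0.02], "delta_rot": [0, 0, 0], "fingers": 0}
  ]
}}

```text
clock: 11.55
position: [0.473, 0.0195, 0.1372]
ee_rot: [-0.001, -0.0, 1.0, 0.0]
contact_force: [-0.2, -0.5, -0.6]
width: -0.0003
gripper_force: 0.0
```

>>> {"method": "servo_tool", "body": {
  "moves": [
    {"dp": [0, 0, 0.02], "delta_rot": [0, 0, 0], "fingers": 0},
    {"dp": [0, 0, 0.02], "delta_rot": [0, 0, 0], "fingers": 0},
    {"dp": [0, 0, 0.01], "delta_rot": [0, 0, 0], "fingers": 0},
    {"dp": [0, 0, 0], "delta_rot": [0, 0, 0], "fingers": 0},
    {"dp": [0, 0, 0], "delta_rot": [0, 0, 0], "fingers": 0}
  ]
}}

```text
clock: 12.05
position: [0.4736, 0.0187, 0.1284]
ee_rot: [0.0, -0.0, 1.0, 0.0]
contact_force: [0.0, 0.6, 0.8]
width: 0.0
gripper_force: 0.0
```

>>> {"method": "servo_tool", "body": {
  "moves": [
    {"dp": [0, 0, 0.005], "delta_rot": [0, 0, 0], "fingers": 0},
    {"dp": [0, 0, 0.005], "delta_rot": [0, 0, 0], "fingers": 0},
    {"dp": [0, 0, 0.005], "delta_rot": [0, 0, 0], "fingers": 0},
    {"dp": [0, 0, 0], "delta_rot": [0, 0, 0], "fingers": 0}
  ]
}}

```text
clock: 12.45
position: [0.4733, 0.0187, 0.125]
ee_rot: [-0.0, -0.0, 1.0, 0.0]
contact_force: [-0.1, -0.2, 0.1]
width: 0.0003
gripper_force: 0.0
```

>>> {"method": "servo_tool", "body": {
  "moves": [
    {"dp": [0, 0, 0.005], "delta_rot": [0, 0, 0], "fingers": 0},
    {"dp": [0, 0, 0.005], "delta_rot": [0, 0, 0], "fingers": 0},
    {"dp": [0, 0, 0], "delta_rot": [0, 0, 0], "fingers": 0}
  ]
}}

```text
clock: 12.75
position: [0.4735, 0.0187, 0.1231]
ee_rot: [0.0, -0.0, 1.0, 0.0]
contact_force: [0.2, -0.3, 1.4]
width: 0.0001
gripper_force: 0.8
```

>>> {"method": "servo_tool", "body": {
  "moves": [
    {"dp": [0, 0, 0.005], "delta_rot": [0, 0, 0], "fingers": 0},
    {"dp": [0, 0, 0.003], "delta_rot": [0, 0, 0], "fingers": 0},
    {"dp": [0, 0, 0], "delta_rot": [0, 0, 0], "fingers": 0}
  ]
}}

```text
clock: 13.05
position: [0.4735, 0.0187, 0.1216]
ee_rot: [0.0, -0.0, 1.0, 0.0]
contact_force: [-1.2, -0.2, 2.4]
width: -0.0006
gripper_force: 1.5
```

>>> {"method": "servo_tool", "body": {
  "moves": [
    {"dp": [0, 0, 0.003], "delta_rot": [0, 0, 0], "fingers": 0},
    {"dp": [0, 0, 0], "delta_rot": [0, 0, 0], "fingers": 0}
  ]
}}

```text
clock: 13.25
position: [0.4735, 0.0187, 0.121]
ee_rot: [0.0, -0.0, 1.0, 0.0]
contact_force: [0.0, 0.4, 2.6]
width: 0.0001
gripper_force: 1.8
```

>>> {"method": "servo_tool", "body": {
  "moves": [
    {"dp": [0, 0, 0.005], "delta_rot": [0, 0, 0], "fingers": 0},
    {"dp": [0, 0, 0], "delta_rot": [0, 0, 0], "fingers": 0}
  ]
}}

```text
clock: 13.45
position: [0.4735, 0.0187, 0.12]
ee_rot: [0.0, -0.0, 1.0, 0.0]
contact_force: [-0.1, -0.8, 5.1]
width: 0.0
gripper_force: 2.3
```

>>> {"method": "servo_tool", "body": {
  "moves": [
    {"dp": [0, 0, 0.003], "delta_rot": [0, 0, 0], "fingers": 0},
    {"dp": [0, 0, 0], "delta_rot": [0, 0, 0], "fingers": 0}
  ]
}}

```text
clock: 13.65
position: [0.4735, 0.0187, 0.1196]
ee_rot: [0.0, -0.0, 1.0, 0.0]
contact_force: [-1.4, -0.2, 5.9]
width: -0.0001
gripper_force: 3.3
```

Key is at its stop, so I release it and lift clear.

>>> {"method": "servo_tool", "body": {
  "moves": [
    {"dp": [0, 0, -0.02], "delta_rot": [0, 0, 0], "fingers": 0},
    {"dp": [0, 0, -0.06], "delta_rot": [0, 0, 0], "fingers": 0},
    {"dp": [0, 0, -0.1], "delta_rot": [0, 0, 0], "fingers": 0},
    {"dp": [0, 0, -0.1], "delta_rot": [0, 0, 0], "fingers": 0},
    {"dp": [0, 0, -0.1], "delta_rot": [0, 0, 0], "fingers": 0}
  ]
}}

```text
clock: 14.15
position: [0.4731, 0.0188, 0.1955]
ee_rot: [-0.001, -0.0, 1.0, 0.0]
contact_force: [0.4, -0.3, -0.6]
width: 0.0002
gripper_force: 0.0
```

>>> {"method": "servo_tool", "body": {
  "moves": [
    {"dp": [0, 0, -0.1], "delta_rot": [0, 0, 0], "fingers": 0},
    {"dp": [0, 0, -0.1], "delta_rot": [0, 0, 0], "fingers": 0},
    {"dp": [0, 0, 0], "delta_rot": [0, 0, 0], "fingers": 0},
    {"dp": [0, 0, 0], "delta_rot": [0, 0, 0], "fingers": 0},
    {"dp": [0, 0, 0], "delta_rot": [0, 0, 0], "fingers": 0}
  ]
}}

```text
clock: 14.65
position: [0.4726, 0.0188, 0.234]
ee_rot: [-0.001, -0.0, 1.0, 0.0]
contact_force: [-0.7, -0.4, -0.3]
width: -0.0002
gripper_force: 0.0
```

```bash
python3 - <<'E'
from h import *
ps,ds=imaging.get_image("side");cv2.imwrite("pics/side1.png",ps[:,:,::-1])
d0=np.load("pics/side0.npy");c=imaging.calibration("side")
for u,v in[(385,265),(377,282),(369,295),(287,262),(351,311),(360,314)]: print(u,v,world(c,d0,u,v).round(4),world(c,ds,u,v).round(4))
E
```

```text
385 265 [0.4722 0.0181 0.0519] [0.4719 0.0193 0.0529]
377 282 [0.4712 0.0623 0.0487] [0.4708 0.064  0.0502]
369 295 [0.4721 0.0991 0.0502] [0.4723 0.0985 0.0497]
287 262 [0.6222 0.0903 0.0636] [0.6224 0.09   0.0634]
351 311 [0.484  0.1473 0.0531] [0.4848 0.145  0.0509]
360 314 [0.4698 0.1459 0.0511] [0.4687 0.1492 0.0545]
```

View pics/side1.png

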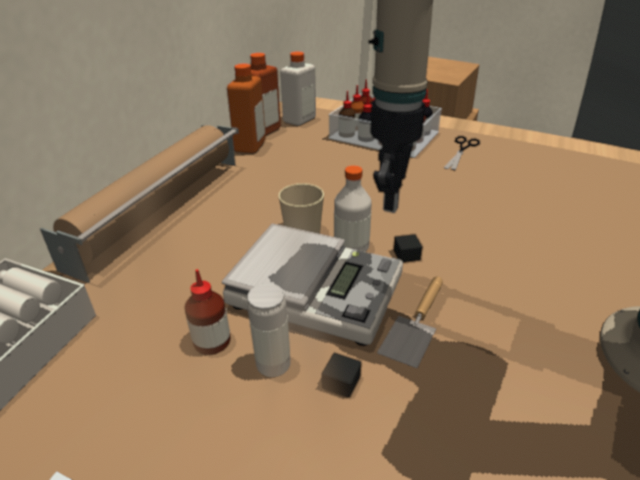

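The picture shows everything where it was: scale corners unchanged, zero key (385,265) and pan (287,262) back up, rocker (357,313) still on, gripper clear at (390,190).

```bash
python3 -c "
from rig import manip
print(manip.sign_off())"
```

```text
the job is handed in; nothing more can be done
None
```

The job is handed in: the scale was switched on, its pan pressed for about 0.8 s and let go, then the zero key pressed to its stop and released. The highest push I read was about 10.5 N, and the final picture showed nothing shifted.

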